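Close up the bamboo key box on the entrance shelf

TASK

Close up the bamboo key box on the entrance shelf with the fingertips: push both of its drawers fully home, and push its raised lid down, gently and without slamming it, until it lies flat and shut. Push only from outside (never pinch the lid or the drawer fronts, reach into the drawers or touch the inside of the lid), do not lift or shove the box away, and leave everything else on the shelf in its place.

Things in the scene. Friction and masses are not known exactly. Their poses are not given: they have to be found in the camera images.
- keybox: bamboo key box, loose, 1.5 to 2.2 kg in all, standing flat on the shelf by friction. Its case is 140 mm deep (x), 240 mm wide (y) and 78 mm tall without the lid. Origin: centre of its underside, on the shelf; x points from its drawer front to its back (away from the robot, give or take its yaw), y to its left seen from the robot, z up. Two drawers side by side open towards -x in its lower half; a lid hinged on the back top edge covers the upper tray.
- drawer_left (a joint): how far the left drawer (the one at +y) is pulled out, in m: 0 = fully home (stopped against the case), grows as it slides out towards the box's -x, at most 0.08. Slides with a light friction of about 1.2 N and stays where it is left.
- drawer_right (a joint): the same for the right drawer (at -y).
- drawer_left_front (a point): centre of the outer face of the left drawer's front board, a flat board 116 mm wide, 38 mm tall (5 to 43 mm above the shelf), with no knob, only a dark flat disc as mark. When home the face lies at x = -0.078, y = 0.059, z = 0.024 in the box's frame.
- drawer_right_front (a point): the same for the right drawer; when home at x = -0.078, y = -0.059, z = 0.024 in the box's frame.
- drawer_left_inside: the tray of the left drawer (104 mm wide, 126 mm long, walls 37 mm high) behind its front board: fingers must not reach into it. Origin as the box's origin, shifted 59 mm to +y, and moves with the drawer.
- drawer_right_inside: the same for the right drawer, shifted 59 mm to -y.
- lid (a joint): opening angle of the lid in rad: 0 = shut, flat on the box; it starts raised between about 1.1 and 1.5 (1.57 would be upright) and goes to 1.7 at most. The hinge is stiff (0.17 N m), so the lid stays at any angle and does not fall by itself: it must be pushed all the way, about 0.5 to 2 N at its free edge.
- hinge (a point): middle of the hinge line, which runs along the box's y, at x = 0.070, y = 0, z = 0.078 in the box's frame.
- lid_edge (a point): middle of the lid's free edge on its outer (upper when shut) face. The lid is a plain panel 144 mm from hinge to free edge, 244 mm wide; it is 8 mm thick and its outer face lies 8 mm off the hinge line. Raised, the outer face looks away from the robot.
- lid_inside: inner layer of the lid (136 x 236 mm, the inner 3 mm of its thickness, 4 mm short of the outer panel at each edge), facing the robot when the lid is raised: fingers must not touch it. Origin at the middle of the hinge line.
- bell: chrome bicycle bell, a dome 56 mm across and 46 mm tall with a small black thumb lever; loose bystander, leave it in its place. Origin: centre of its underside.
- marble_bowl: round clear glass bowl with marbles in it, 110 mm across the rim, 46 mm tall; loose bystander, leave it in its place. Origin: centre of its underside.
- bottle_opener: flat steel bottle opener, 125 mm long, 36 mm wide, 5 mm thick, lying flat to the right of the box; loose bystander, leave it in its place. Origin: centre of its underside.
- umbrella_cap: blue plastic umbrella handle cap standing upright, 34 mm across, 45 mm tall; loose bystander, leave it in its place. Origin: centre of its underside.
- tealight_cup: white ceramic tealight cup, 56 mm across, 50 mm tall; loose bystander, leave it in its place. Origin: centre of its underside.
- glasses_case: grey spectacle case, 160 x 60 x 40 mm; loose bystander, leave it in its place. Origin: centre of its underside.

How it is judged:
By the outcome, as a careful person would: the job done as asked, in the order asked, and still so for the second after the job is handed in, with the robot touching nothing.
It also fails if it takes over 54 s, if anything falls off the work surface, if the arm or the gripper's body presses on something with over 40 N, if the wrist force passes 120 N, or if a joint passes its speed limit or range.

ROBOT

A 7-joint arm with a two-finger parallel gripper is mounted at the origin on the work surface. World frame = base frame: x ahead of the robot, y to its left, z up, the work surface at z = 0. Lengths are in m, angles in rad, forces in N, time in s.
With the tool pointing down it reaches from about 0.4 to 0.85 m from the base axis. Payload 4.5 kg.
Tool frame: the origin (TCP) lies between the finger pads; the fingertips stand 11 mm ahead of it and the grasp point (between the pads) lies 8 mm behind it (r.nose_length is the distance from the TCP to the fingertips, in m); z points along the fingers, y is the line along which they close (so a half turn about z gives the same grasp; the last joint's range is limited). The gripper opens to 88 mm and grips with 3 to 60 N. Pads are 18 mm wide; open, the fingers measure 123 mm over their backs; the gripper's body (75 mm by 187 mm) begins 45 mm behind the grasp point.
Start: joints at [1.217, 0.689, -0.195, 1.565, 0.157, 0.902, -0.215], TCP at [0.236, -0.579, 0.25] pointing down, gripper open.
Joint ranges: [-3.01, 3.01], [-0.46, 2.08], [-1.47, 1.51], [0.13, 2.56], [-1, 4.14], [0.04, 2.09], [-2.66, 2.66]. Speed limits (rad/s): [2.57, 2.57, 3.14, 3.14, 3.14, 3.14, 3.14].

INTERFACE

Orientations are given as a unit quaternion [x, y, z, w].
In Python, from plant import get_state, snapshot, camera_model, r gives the robot as it stands.
- The arm moves only by the shell command python3 -m inch 'ROWS' [FORCE]. ROWS is text: rows parted by semicolons, each of 7 numbers parted by spaces: the opening, from -1 (shut) to 1 (fully open), then the shift along the tool's x, y, z in m, then the turn, a rotation vector about the tool's x, y, z in rad. A call has 1 to 20 rows; each row shifts and turns the commanded pose from where the row before left it, along the tool's axes as they then stand; what a row does not reach is not made up. A row lasts 1/12 s, in which the tool goes at most 41.7 mm and 7.16 degrees, less where a joint would pass 70% of its speed; a pose out of reach is approached as far as the arm can. A call is refused whole if a number of a shift passes 0.0417 or a number of a turn 0.125, either way. A call with a gripper value outside its range is refused whole. The fingers move at their own pace and stop on an object; FORCE is the grip in N (left out, the last holds). Time passes only in rows, so rows that do not move let the fingers close. It gives the time, the measured TCP pose, the force, the opening and the grip force at its end, in the units of the state.
- get_state(): the state, without advancing time (a new reading comes with each control period).
- snapshot(name): name is "scene" or "top"; returns (picture, depth): 480x640x3 uint8, red, green, blue; 480x640 float32, m along the optical axis (not along the pixel's ray), 0 where there is no reading.
- camera_model(name): a dict with "intrinsics" (3x3 intrinsics, pixels), "view" (4x4, takes a point from world to camera coordinates). Camera axes: x right, y down, z forward; pixel columns grow to the right and rows downward; lengths in m; the calibration is good to about 2 mm. A picture is of the moment at which its call begins. camera_model takes no time and is no camera call.
- r.finish_job(): hands the job in; it is judged then, once.
The state is a dict: "clock": time; "q": joint angles; "qd": joint speeds; "joint_torque": joint torques, N m; "tool_pos": TCP position; "eef_rot": TCP orientation; "contact_force": force on the tool from outside, world axes, zero at the start; "moment": the same for the moment, N m; "opening": opening from 0.0 (shut) to 1.0 (fully open); "finger_force": force on a finger pad.
Only numpy, scipy, OpenCV 4.12 (cv2) and the standard library are available. Lean on these libraries where they do the work, as an engineer would, in place of code of your own. Each camera call takes 0.05 s, during which the arm holds its last target. There are 200 camera calls.

## Working session

There is one attempt and no reset: what is moved stays moved. The work goes in short steps, Python scripts to look and compute and a shell command to move; the robot and the scene stay as the last step left them, time stands still between calls to the robot, and variables do not carry over. Pictures are saved under pics/ and viewed, at most 10 in all, crops included, and the job is handed in when it is done.

```bash
mkdir -p pics; ls; python3 - <<'E'
from plant import *
import cv2,numpy as np
for n in("scene","top"):
    p,d=snapshot(n); cv2.imwrite(f"pics/{n}0.png",p[:,:,::-1]); np.savez(f"{n}0.npz",p=p,d=d)
    m=camera_model(n); print(np.round(m["intrinsics"],1).tolist(),np.round(m["view"],3).tolist(),(d>0).mean())
s=get_state();print(s["clock"],s["tool_pos"],s["eef_rot"],s["opening"])
E
```

```text
pics
[[560.0, 0.0, 322.9], [0.0, 560.0, 236.8], [0.0, 0.0, 1.0]] [[-0.265, 0.964, 0.011, 0.113], [0.803, 0.227, -0.551, -0.495], [-0.534, -0.137, -0.834, 1.733], [0.0, 0.0, 0.0, 1.0]] 0.9960123697916666
[[460.2, 0.0, 315.7], [0.0, 460.2, 244.6], [0.0, 0.0, 1.0]] [[-0.009, -1.0, 0.004, 0.044], [-0.975, 0.008, -0.22, 0.657], [0.22, -0.006, -0.975, 0.852], [0.0, 0.0, 0.0, 1.0]] 0.99587890625
0.1 [ 0.2360948  -0.57810072  0.24898396] [ 9.81252838e-01  1.92723062e-01 -2.21728761e-04 -8.00238292e-04] 1.0027105611873264
```

View pics/scene0.png

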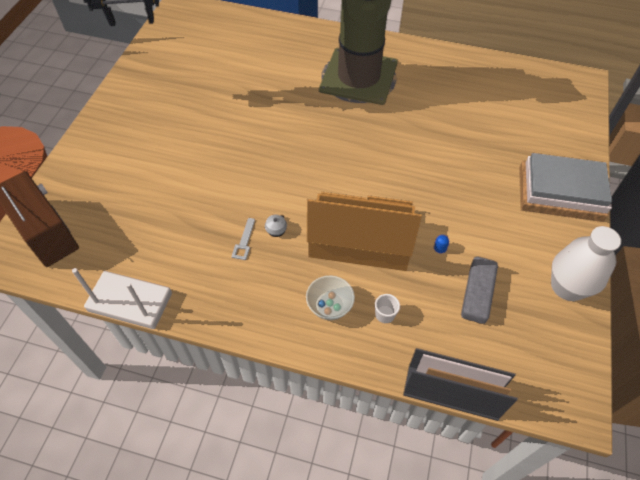

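View pics/top0.png

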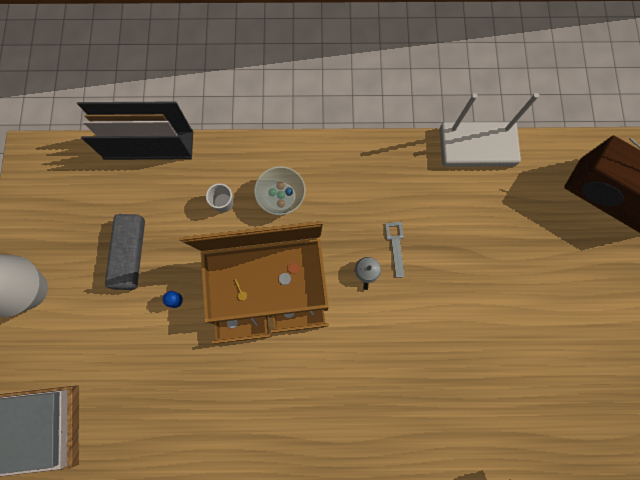

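The top view shows the box with its case front edge at about (206,320)–(327,306). The left drawer front is near (240,340) and the right near (299,328). The raised lid's free edge runs (184,240)–(322,227). The bell is on the right at (368,268), with the bowl (280,190) and cup (220,197) behind. I'll measure with depth.

```bash
cat > h.py <<'E'
import numpy as np
from plant import camera_model
def cloud(n,d):
    m=camera_model(n);K=m["intrinsics"];T=np.linalg.inv(m["view"])
    v,u=np.mgrid[:480,:640];P=np.stack([(u-K[0][2])/K[0][0]*d,(v-K[1][2])/K[1][1]*d,d],-1)
    P=P@T[:3,:3].T+T[:3,3];P[d==0]=np.nan;return P
E
python3 - <<'E'
import numpy as np,cv2
from h import cloud
z=np.load("top0.npz");P=cloud("top",z["d"]);X,Y,Z=np.moveaxis(P,-1,0)
print("table",np.round(P[380,300],3))
reg=np.zeros(Z.shape,bool);reg[218:350,178:335]=1
# case rim
m=reg&(abs(Z-.078)<.004);r=cv2.minAreaRect(P[m][:,:2].astype(np.float32));print("rim",m.sum(),r,cv2.boxPoints(r).round(3).tolist())
# drawers rims
m=reg&(abs(Z-.042)<.003); m[:322]=0;v,u=np.where(m);print(m.sum())
for a,b in((210,268),(272,330)):
    for c in range(a,b,8):
        q=m.copy();q[:,:c]=0;q[:,c+8:]=0
        if q.any(): i=np.argmin(np.where(q,X,9));print(c,P.reshape(-1,3)[i].round(3))
m=reg&(Z>.1);print("lid",np.nanmax(Z[m]));
t=P[m];t=t[t[:,2]>np.nanmax(t[:,2])-.02]
for p in(0,100):print(t[np.argsort(t[:,1])[0 if p==0 else -1]].round(3))
c=P[m].mean(0);u,s,vt=np.linalg.svd(P[m]-c);print("inner plane",c.round(3),vt[2].round(3),s)
z=np.load("scene0.npz");S=cloud("scene",z["d"]);q=S[205:262,312:412].reshape(-1,3);q=q[q[:,2]>.09]
print("scene lid",q[:,2].max(),q.mean(0).round(3));u,s,vt=np.linalg.svd(q-q.mean(0),full_matrices=False);print(vt[2].round(3),s)
for n,(a,b,c,d) in dict(bell=(255,290,353,383),bowl=(165,215,252,308),cup=(182,214,204,236),cap=(288,310,160,186)).items():
    k=P[a:b,c:d].reshape(-1,3);k=k[k[:,2]>.012];print(n,k.min(0).round(3),k.max(0).round(3))
E
```

```text
table [ 0.392  0.073 -0.001]
rim 1188 ((0.5892422795295715, 0.14231282472610474), (0.14080609381198883, 0.24025888741016388), 6.18848180770874) [[0.5059999823570251, 0.2540000081062317], [0.5320000052452087, 0.014999999664723873], [0.671999990940094, 0.029999999329447746], [0.6460000276565552, 0.26899999380111694]]
293
210 [0.467 0.244 0.04 ]
218 [0.468 0.228 0.042]
226 [0.47  0.212 0.041]
234 [0.472 0.196 0.041]
242 [0.474 0.18  0.044]
250 [0.476 0.164 0.043]
258 [0.477 0.15  0.044]
266 [0.479 0.135 0.042]
272 [0.487 0.127 0.042]
280 [0.489 0.111 0.04 ]
288 [0.492 0.083 0.045]
296 [0.492 0.077 0.043]
304 [0.494 0.063 0.042]
312 [0.496 0.045 0.044]
320 [0.498 0.029 0.043]
328 [0.5   0.015 0.04 ]
lid 0.22509136359246174
[0.663 0.028 0.212]
[0.64  0.27  0.218]
inner plane [0.65  0.148 0.182] [-0.992 -0.109 -0.061] [3.10762323 1.71907674 0.08285949]
scene lid 0.22835342736835385 [0.656 0.152 0.159]
[-0.989 -0.111 -0.096] [3.97944731 2.46564992 0.10214837]
bell [ 0.575 -0.096  0.012] [ 0.641 -0.044  0.047]
bowl [0.73  0.062 0.012] [0.839 0.169 0.049]
cup [0.745 0.216 0.012] [0.8   0.27  0.053]
cap [0.54  0.32  0.012] [0.572 0.353 0.047]
```

```bash
cat > t.py <<'E'
import sys,numpy as np
from plant import get_state
from scipy.spatial.transform import Rotation as R
# target in box frame (x,y,z of TCP) -> tool frame shift
C=np.array([.589,.142,0]);B=R.from_euler('z',.108)
s=get_state();p=np.array(s["tool_pos"]);q=R.from_quat(s["eef_rot"])
print("t",round(s["clock"],2),"box pos",B.inv().apply(p-C).round(4),"F box",B.inv().apply(s["contact_force"]).round(2),"open",round(s["opening"],2))
W=R.from_matrix((B*R.from_euler('x',np.pi)).as_matrix());print("rotvec to aligned",(q.inv()*W).as_rotvec().round(3))
if len(sys.argv)>3:print("tool shift",q.inv().apply(B.apply(np.array(list(map(float,sys.argv[1:4]))))+C-p).round(4))
E
python3 -m inch '-1 0 0 0 0 0 .0933;-1 0 0 0 0 0 .0933;-1 0 0 0 0 0 .0933;-1 .0148 -.0365 0 0 0 0;-1 .0148 -.0365 0 0 0 0;-1 .0148 -.0365 0 0 0 0;-1 .0148 -.0365 0 0 0 0;-1 .0148 -.0365 0 0 0 0;-1 .0148 -.0365 0 0 0 0;-1 .0148 -.0365 0 0 0 0;-1 .0148 -.0365 0 0 0 0;-1 .0148 -.0365 0 0 0 0;-1 .0148 -.0365 0 0 0 0;-1 .0148 -.0365 0 0 0 0;-1 .0148 -.0365 0 0 0 0;-1 .0148 -.0365 0 0 0 0;-1 .0148 -.0365 0 0 0 0;-1 .0148 -.0365 0 0 0 0;-1 .0148 -.0365 0 0 0 0;-1 .0148 -.0365 0 0 0 0' 10; python3 t.py -.14 -.059 .038
```

```text
clock: 1.77
tool_pos: [0.4196, 0.0674, 0.2496]
eef_rot: [0.999, 0.054, -0.0, 0.0]
contact_force: [1.7, -0.3, -0.2]
opening: 0.005
finger_force: 0.0
t 1.77 box pos [-0.1764 -0.0559  0.2496] F box [ 1.67 -0.47 -0.19] open 0.01
rotvec to aligned [0. 0. 0.]
tool shift [0.0365 0.0031 0.2116]
```

```bash
python3 -m inch '-1 .013 .0015 .035 0 0 0;-1 .013 .0015 .035 0 0 0;-1 0 0 .035 0 0 0;-1 0 0 .035 0 0 0;-1 0 0 .035 0 0 0;-1 0 0 .025 0 0 0;-1 0 0 .011 0 0 0;-1 0 0 0 0 0 0;-1 0 0 0 0 0 0'; python3 t.py -.112 -.059 .038
python3 -m inch '-1 .008 0 0 0 0 0;-1 .008 0 0 0 0 0;-1 .008 0 0 0 0 0;-1 .006 0 0 0 0 0;-1 .005 0 0 0 0 0;-1 .005 0 0 0 0 0;-1 .004 0 0 0 0 0'; python3 t.py -.087 -.059 .038
```

```text
clock: 2.52
tool_pos: [0.4481, 0.0655, 0.0402]
eef_rot: [0.999, 0.054, -0.002, 0.0]
contact_force: [-0.7, 0.8, 0.3]
opening: 0.002
finger_force: 0.0
t 2.52 box pos [-0.1483 -0.0608  0.0402] F box [-0.64  0.88  0.29] open 0.0
rotvec to aligned [0.    0.005 0.   ]
tool shift [ 0.0363 -0.0018  0.002 ]
clock: 3.1
tool_pos: [0.4921, 0.0703, 0.0406]
eef_rot: [0.999, 0.054, -0.002, 0.0]
contact_force: [-0.8, -0.0, 0.7]
opening: 0.011
finger_force: 0.6
t 3.1 box pos [-0.1041 -0.0609  0.0406] F box [-0.76  0.05  0.72] open 0.01
rotvec to aligned [ 0.     0.005 -0.   ]
tool shift [ 0.0171 -0.0019  0.0025]
```

```bash
python3 -m inch '-1 .004 0 0 0 0 0;-1 .004 0 0 0 0 0;-1 .003 0 0 0 0 0;-1 .002 0 0 0 0 0;-1 0 0 0 0 0 0'; python3 t.py; python3 -m inch '-1 .001 0 0 0 0 0;-1 .001 0 0 0 0 0';python3 t.py;python3 -c "
from plant import *
import cv2
p,d=snapshot('top');cv2.imwrite('pics/a1.png',cv2.resize(p[200:370,150:400,::-1],None,fx=3,fy=3))"
```

```text
clock: 3.52
tool_pos: [0.5055, 0.0717, 0.0403]
eef_rot: [0.999, 0.054, -0.002, 0.0]
contact_force: [-0.1, 0.5, 0.2]
opening: 0.005
finger_force: 0.0
t 3.52 box pos [-0.0906 -0.0609  0.0403] F box [-0.04  0.53  0.17] open 0.0
rotvec to aligned [ 0.     0.003 -0.   ]
clock: 3.68
tool_pos: [0.5065, 0.0719, 0.0403]
eef_rot: [0.999, 0.054, -0.003, 0.0]
contact_force: [-1.2, -0.3, 0.0]
opening: 0.008
finger_force: 0.6
t 3.68 box pos [-0.0896 -0.0608  0.0403] F box [-1.27 -0.14  0.05] open 0.01
rotvec to aligned [0.    0.005 0.   ]
```

View pics/a1.png

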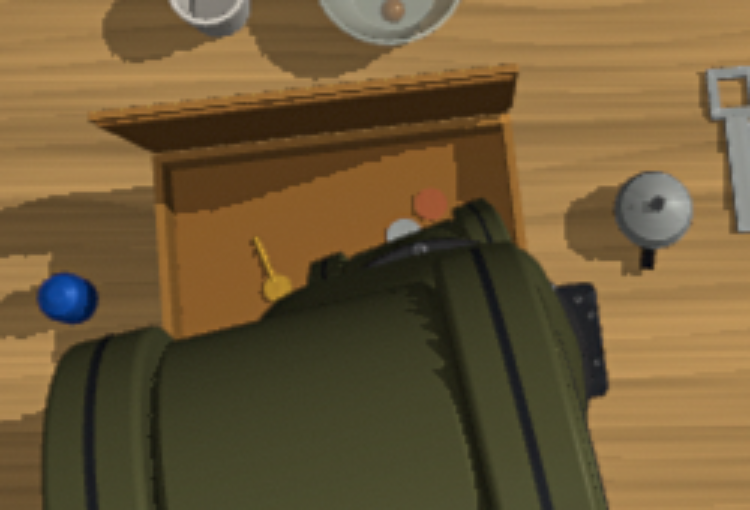

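The arm hides the right drawer, but the box and bell haven't moved. I'll push on by feel.

```bash
for i in 1 2 3; do python3 -m inch '-1 .001 0 0 0 0 0;-1 0 0 0 0 0 0' >/dev/null; python3 t.py | head -1; done
```

```text
t 3.9 box pos [-0.0892 -0.0609  0.0403] F box [-3.1   0.62  1.12] open 0.01
t 4.07 box pos [-0.0892 -0.0608  0.0403] F box [-4.67  0.97  3.24] open 0.01
t 4.23 box pos [-0.0891 -0.0609  0.0402] F box [-5.62  0.72  3.94] open 0.01
```

```bash
python3 -m inch '-1 -.03 0 0 0 0 0;-1 -.035 0 0 0 0 0;-1 0 -.03 0 0 0 0;-1 0 -.03 0 0 0 0;-1 0 -.03 0 0 0 0;-1 0 -.03 0 0 0 0;-1 0 0 0 0 0 0' >/dev/null; python3 t.py -.089 .059 .038
python3 -c "
from plant import *
import cv2,numpy as np
p,d=snapshot('top');cv2.imwrite('pics/a2.png',cv2.resize(p[200:370,150:400,::-1],None,fx=3,fy=3))"
```

```text
t 4.82 box pos [-0.1279  0.0654  0.0391] F box [ 0.62  0.89 -0.  ] open 0.01
rotvec to aligned [ 0.001 -0.003  0.009]
tool shift [0.0388 0.0067 0.0012]
```

View pics/a2.png

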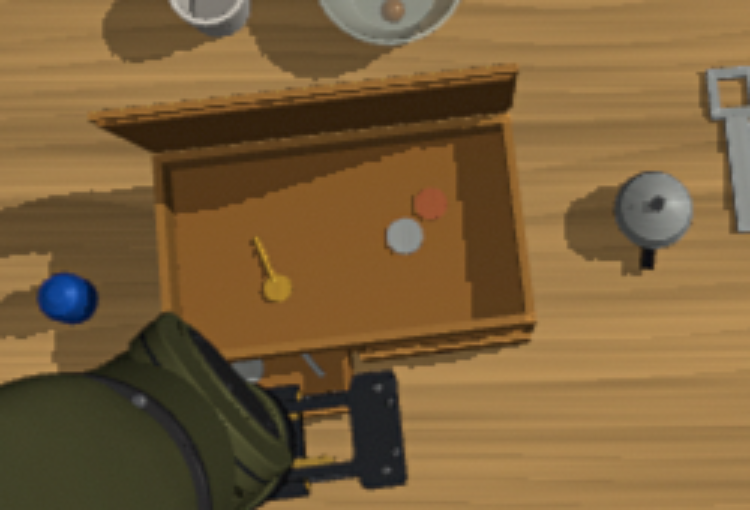

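The right drawer is home: its board is flush in front of the case at about (450,345) in the crop, and the box hasn't moved. The left drawer is next.

```bash
python3 -m inch '-1 0 .006 0 0 0 0;-1 .005 0 0 0 0 0;-1 .005 0 0 0 0 0;-1 .006 0 0 0 0 0;-1 .006 0 0 0 0 0;-1 .005 0 0 0 0 0;-1 .004 0 0 0 0 0;-1 .003 0 0 0 0 0;-1 .002 0 0 0 0 0;-1 .001 0 0 0 0 0;-1 0 0 0 0 0 0' >/dev/null; python3 t.py -.089 .059 .038|grep -v rotv
for i in 1 2 3 4; do python3 -m inch '-1 .001 0 0 0 0 0;-1 0 0 0 0 0 0' >/dev/null; python3 t.py | head -1; done
```

```text
t 5.78 box pos [-0.0922  0.0505  0.039 ] F box [-0.2  -0.53  0.55] open 0.0
tool shift [ 0.0032 -0.0085  0.0009]
t 5.95 box pos [-0.0915  0.0506  0.039 ] F box [-0.98 -0.31  0.74] open 0.0
t 6.12 box pos [-0.0905  0.0505  0.039 ] F box [-0.87  0.12  0.18] open 0.01
t 6.28 box pos [-0.0894  0.0506  0.039 ] F box [-1.56  0.74 -0.07] open 0.01
t 6.45 box pos [-0.0893  0.0505  0.039 ] F box [-3.67  1.93  2.05] open 0.0
```

```bash
python3 -m inch '-1 .001 0 0 0 0 0;-1 .0005 0 0 0 0 0;-1 0 0 0 0 0 0' >/dev/null; python3 t.py | head -1
python3 -m inch '-1 -.02 0 0 0 0 0;-1 -.04 0 0 0 0 0;-1 -.03 0 0 0 0 0;-1 0 0 -.04 0 0 0;-1 0 0 -.04 0 0 0;-1 0 0 -.04 0 0 0;-1 0 0 -.04 0 0 0;-1 0 0 -.04 0 0 0;-1 0 0 -.04 0 0 0;-1 0 0 -.04 0 0 0;-1 0 0 0 0 0 0' >/dev/null; python3 t.py .12 0 .32
cat > m.py <<'E'
import sys,numpy as np,cv2
from plant import snapshot
from h import cloud
p,d=snapshot('top');cv2.imwrite(sys.argv[1],cv2.resize(p[150:370,130:420,::-1],None,fx=2.5,fy=2.5))
P=cloud("top",d);Z=P[...,2];reg=np.zeros(Z.shape,bool);reg[218:350,178:335]=1
m=reg&(abs(Z-.078)<.004);print("rim",m.sum(),cv2.minAreaRect(P[m][:,:2].astype(np.float32)))
E
python3 m.py pics/a3.png
```

```text
t 6.7 box pos [-0.0893  0.0505  0.0389] F box [-5.29  1.33  4.74] open 0.0
t 7.62 box pos [-0.1612  0.056   0.3284] F box [ 0.97 -0.75 -0.84] open 0.01
rotvec to aligned [ 0.007 -0.01  -0.002]
tool shift [0.2812 0.0553 0.0116]
rim 1175 ((0.5894170999526978, 0.14230366051197052), (0.14056172966957092, 0.2401430606842041), 6.338591575622559)
```

View pics/a3.png

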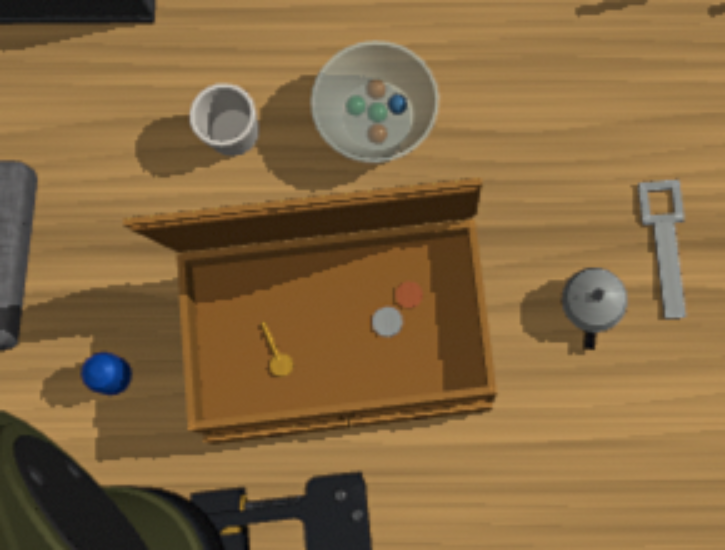

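Both drawers are home and flush at crop row ~405–440. The rim fit hasn't changed, so the box stayed put. Now I'll go over and behind the lid.

```bash
python3 -m inch '-1 .036 .007 0 0 0 0;-1 .036 .007 0 0 0 0;-1 .036 .007 0 0 0 0;-1 .036 .007 0 0 0 0;-1 .036 .007 0 0 0 0;-1 .036 .007 0 0 0 0;-1 .036 .007 0 0 0 0;-1 .036 .007 0 0 0 0;-1 0 0 0 0 0 0' >/dev/null; python3 t.py .13 0 .205
```

```text
t 8.42 box pos [ 0.1275 -0.0058  0.3155] F box [-0.97 -0.33 -1.06] open 0.01
rotvec to aligned [ 0.016  0.004 -0.006]
tool shift [ 0.0029 -0.0076  0.1104]
```

```bash
python3 -m inch '-1 0 -.006 .03 .008 0 0;-1 0 0 .03 .008 0 0;-1 0 0 .03 0 0 0;-1 0 0 .016 0 0 0;-1 0 0 0 0 0 0;-1 0 0 0 0 0 0' >/dev/null; python3 t.py .078 0 .214
python3 -m inch '-1 -.012 0 0 0 0 0;-1 -.012 0 0 0 0 0;-1 -.008 0 0 0 0 0;-1 -.005 0 0 0 0 0;-1 -.004 0 0 0 0 0;-1 0 0 0 0 0 0' >/dev/null; python3 t.py .078 0 .214
```

```text
t 8.92 box pos [0.1207 0.0033 0.2124] F box [-0.02  0.49  0.46] open 0.0
rotvec to aligned [-0.002  0.008 -0.001]
tool shift [-0.0427  0.0034 -0.0012]
t 9.42 box pos [0.0808 0.0038 0.2157] F box [ 0.21 -0.51  0.96] open 0.01
rotvec to aligned [-0.004  0.004 -0.001]
tool shift [-0.0028  0.0038  0.0017]
```

```bash
python3 -m inch '-1 -.0038 0 .0005 0 0 0;-1 -.0038 0 .0005 0 0 0;-1 -.0038 0 .0005 0 0 0;-1 -.0038 0 .0005 0 0 0;-1 -.0038 0 .0007 0 0 0;-1 -.0038 0 .0007 0 0 0;-1 -.0038 0 .001 0 0 0;-1 -.0038 0 .001 0 0 0;-1 -.0038 0 .001 0 0 0;-1 -.0038 0 .001 0 0 0' >/dev/null; python3 t.py .0096 0 .192
python3 -c "
from plant import *
import cv2,numpy as np
from h import cloud
p,d=snapshot('scene');cv2.imwrite('pics/b1.png',cv2.resize(p[130:330,220:480,::-1],None,fx=3,fy=3))"
```

```text
t 10.25 box pos [0.0421 0.0037 0.2071] F box [0.99 0.81 1.21] open 0.01
rotvec to aligned [-0.003  0.006 -0.001]
tool shift [-0.0324  0.0038  0.0153]
```

View pics/b1.png

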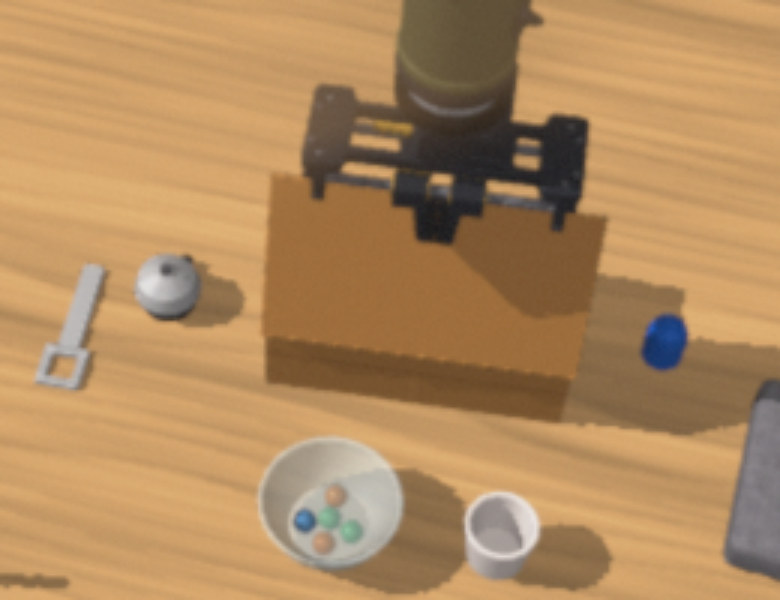

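The fingertips press the outer face near the free edge at about (435,235), and the lid follows. The box and the other items are where they were. I'll continue along the arc.

```bash
python3 -m inch '-1 -.0034 0 .0011 0 0 0;-1 -.0034 0 .0012 0 0 0;-1 -.0034 0 .0013 0 0 0;-1 -.0034 0 .0014 0 0 0;-1 -.0033 0 .0015 0 0 0;-1 -.0032 0 .0016 0 0 0;-1 -.0032 0 .0017 0 0 0;-1 -.0031 0 .0018 0 0 0;-1 -.003 0 .0019 0 0 0;-1 -.003 0 .002 0 0 0' >/dev/null; python3 t.py -.0176 0 .1662
python3 -m inch '-1 -.003 0 .0022 0 0 0;-1 -.003 0 .0023 0 0 0;-1 -.003 0 .0024 0 0 0;-1 -.0029 0 .0025 0 0 0;-1 -.0028 0 .0026 0 0 0;-1 -.0027 0 .0026 0 0 0;-1 -.0026 0 .0027 0 0 0;-1 -.0025 0 .0028 0 0 0;-1 -.0024 0 .0029 0 0 0;-1 -.0023 0 .003 0 0 0' >/dev/null; python3 t.py -.036 0 .1336
```

```text
t 11.13 box pos [0.0098 0.0037 0.1917] F box [ 1.1  -0.66 -0.36] open 0.0
rotvec to aligned [-0.003  0.005 -0.001]
tool shift [-0.0273  0.0038  0.0257]
t 11.97 box pos [-0.0176  0.0038  0.1658] F box [-0.7  -1.24 -0.13] open 0.01
rotvec to aligned [-0.003  0.006 -0.001]
tool shift [-0.0182  0.0039  0.0323]
```

```bash
python3 -m inch '-1 -.0023 0 .003 0 0 0;-1 -.0022 0 .0031 0 0 0;-1 -.0021 0 .0031 0 0 0;-1 -.002 0 .0032 0 0 0;-1 -.0019 0 .0032 0 0 0;-1 -.0018 0 .0033 0 0 0;-1 -.0017 0 .0033 0 0 0;-1 -.0016 0 .0034 0 0 0;-1 -.0015 0 .0034 0 0 0;-1 -.0014 0 .0034 0 0 0' >/dev/null; python3 t.py -.0426 0 .1094
python3 -m inch '-1 -.0007 0 .002 0 0 0;-1 -.0007 0 .002 0 0 0;-1 -.0006 0 .002 0 0 0;-1 -.0006 0 .002 0 0 0;-1 -.0006 0 .002 0 0 0;-1 -.0006 0 .002 0 0 0;-1 -.0005 0 .002 0 0 0;-1 -.0005 0 .002 0 0 0;-1 -.0005 0 .002 0 0 0;-1 -.0005 0 .002 0 0 0;-1 -.0004 0 .002 0 0 0;-1 -.0004 0 .002 0 0 0' >/dev/null; python3 t.py -.044 0 .097
```

```text
t 12.8 box pos [-0.036   0.0041  0.1334] F box [-0.99  0.    0.74] open 0.01
rotvec to aligned [-0.003  0.005 -0.001]
tool shift [-0.0064  0.0042  0.024 ]
t 13.8 box pos [-0.0425  0.0041  0.1096] F box [-0.42 -0.11  0.37] open 0.01
rotvec to aligned [-0.003  0.005 -0.001]
tool shift [-0.0014  0.0042  0.0126]
```

```bash
python3 -m inch '-1 0 0 .001 0 0 0;-1 0 0 .001 0 0 0;-1 0 0 .001 0 0 0;-1 0 0 .001 0 0 0;-1 0 0 .001 0 0 0;-1 0 0 .001 0 0 0;-1 0 0 .001 0 0 0;-1 0 0 .001 0 0 0;-1 0 0 .001 0 0 0;-1 0 0 .001 0 0 0;-1 0 0 .0005 0 0 0;-1 0 0 0 0 0 0' >/dev/null; python3 t.py |head -1
for i in 1 2 3 4; do python3 -m inch '-1 0 0 .001 0 0 0;-1 0 0 0 0 0 0' >/dev/null; python3 t.py |head -1; done
```

```text
t 14.8 box pos [-0.0427  0.0041  0.0992] F box [ 0.17 -0.34  1.15] open 0.0
t 14.97 box pos [-0.0426  0.0041  0.0982] F box [-0.38 -0.88  0.35] open 0.0
t 15.13 box pos [-0.0426  0.0041  0.0975] F box [ 0.12 -0.65  1.49] open 0.01
t 15.3 box pos [-0.0426  0.0041  0.0974] F box [-2.8  -0.4  10.55] open 0.01
t 15.47 box pos [-0.0425  0.0042  0.0973] F box [-4.84 -1.71 18.41] open 0.0
```

The lid has stopped at tip height 86 mm, which is shut. I'll retreat straight up, move clear and check.

```bash
python3 -m inch '-1 0 0 -.003 0 0 0;-1 0 0 -.01 0 0 0;-1 0 0 -.03 0 0 0;-1 0 0 -.04 0 0 0;-1 0 0 -.04 0 0 0;-1 0 0 -.04 0 0 0;-1 -.036 0 0 0 0 0;-1 -.036 .015 0 0 0 0;-1 -.03 .03 0 0 0 0;-1 -.02 .035 0 0 0 0;-1 0 .04 0 0 0 0;-1 0 .04 0 0 0 0;-1 0 .04 0 0 0 0;-1 0 .04 0 0 0 0;-1 0 .04 0 0 0 0;-1 0 .04 0 0 0 0;-1 0 .04 0 0 0 0;-1 0 0 0 0 0 0' >/dev/null; python3 t.py
python3 - <<'E'
import numpy as np,cv2
from plant import snapshot
from h import cloud
p,d=snapshot('top');cv2.imwrite('pics/c1.png',cv2.resize(p[150:370,90:430,::-1],None,fx=2.3,fy=2.3))
P=cloud("top",d);Z=P[...,2];reg=np.zeros(Z.shape,bool);reg[218:350,178:335]=1
m=reg&(abs(Z-.086)<.006);r=cv2.minAreaRect(P[m][:,:2].astype(np.float32));print("lid",m.sum(),r,np.nanmax(Z[reg]))
q=P[m];print(np.linalg.lstsq(np.c_[q[:,:2]-[.589,.142],np.ones(len(q))],q[:,2],rcond=None)[0].round(4))
m=reg&(abs(Z-.040)<.004);m[:315]=0;t=P[m]-[.589,.142,0];c,s=np.cos(.108),np.sin(.108);bx=t[:,0]*c+t[:,1]*s;by=-t[:,0]*s+t[:,1]*c
for k in(by>.01,by<-.01):print("drawer front",k.sum(),bx[k].min().round(4) if k.any() else None)
E
```

```text
t 16.97 box pos [-0.1655 -0.3657  0.2577] F box [ 0.39 -0.7  -0.07] open 0.01
rotvec to aligned [ 0.003  0.005 -0.014]
lid 9116 ((0.5874743461608887, 0.1419791579246521), (0.14464212954044342, 0.24435272812843323), 6.338131427764893) 0.09099946193587283
[ 0.0001 -0.0005  0.0851]
drawer front 158 -0.0783
drawer front 71 -0.0782
```

View pics/c1.png

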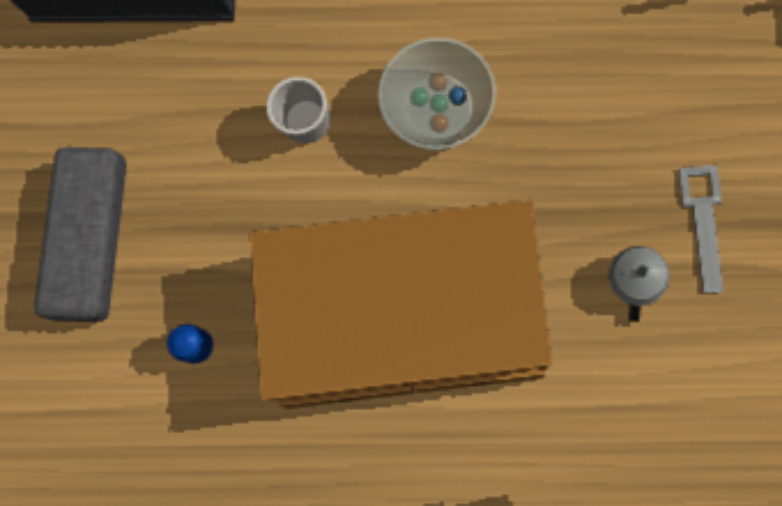

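The lid lies flat with level slope at 85 mm, both drawer faces sit at -0.078, the box hasn't moved and nothing else is disturbed.

```bash
python3 -c "
from plant import r
print(r.finish_job())"
```

```text
the job is handed in; nothing more can be done
None
```

The key box is closed and the job is handed in: both drawers are fully home, the lid was pushed down slowly and lies flat, and the box and everything else on the shelf stayed in place (about 17 s of the 54 s used).

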